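# Make up the rebuild kits for a drive unit and a transformer

## Task

Make up two rebuild kits from the loose stock on the bench: the round coil, the gear and the long terminal block go into the three-compartment tray, the square coil and the E-shaped core into the two-compartment tray. Put one part in each compartment, lying flat on its floor the same way up as it stands now (the terminal block belongs in the narrow compartment, the others wherever they fit). Leave the short terminal block, the bearing and the screwdriver where they lie.

Things in the scene. Friction and masses are not known exactly. Their poses are not given: they have to be found in the camera images.
- tray_three: Grey open kit tray, loose, 0.5 kg: 228 mm (y) x 98 mm (x), 18 mm high; floor 3 mm, walls and dividers 4 mm thick and 18 mm high. Three compartments in a row, 90 mm inside along x: one narrow, 52 mm along y, centred at y = +84 mm; two wide, 80 mm along y, centred at y = +14 and -70 mm. Origin: centre of the underside, z up. Turned up to 0.2 rad from the world axes.
- tray_two: Grey open kit tray, loose, 0.5 kg: 140 mm (y) x 98 mm (x), 18 mm high; floor 3 mm, walls and divider 4 mm thick and 18 mm high. Two equal compartments, 90 mm inside along x and 64 mm along y, centred at y = +34 and -34 mm. Origin: centre of the underside, z up. Turned up to 0.2 rad from the world axes.
- round_coil: Round copper-wound coil standing on end: a cylinder 56 mm in diameter and 46 mm high with black end flanges and a dark bore in its top; about 0.4 kg. The copper winding is 2 mm inside the flanges to the eye, but it is gripped at the full 56 mm all the way up. Origin: centre of the underside, z up the axis.
- square_coil: Square copper-wound bobbin standing on end: 42 mm (x) by 46 mm (y) by 33 mm high, black square flanges, square dark hole through the middle (to the touch it is a solid block); about 0.2 kg. Origin: centre of the underside, z up.
- gear: Steel spur gear lying flat, hub up: toothed disc 60 mm in diameter (tooth tips) and 12 mm thick, on it a plain round hub 24 mm in diameter that reaches 36 mm above the underside (24 mm of hub to grip); about 0.3 kg. Origin: centre of the underside, z up.
- core: Dark laminated steel E-shaped transformer core with its three legs pointing up: 66 mm long (x), 26 mm wide (y), 44 mm high. Yoke 11 mm high; middle leg 22 mm wide in x (at the origin), outer legs 11 mm, gaps between the legs 11 mm. Grip the middle leg across the 26 mm. About 0.43 kg. Origin: centre of the underside, z up.
- long_block: Long white ceramic terminal block with five pairs of brass screws on top: 70 mm long (x), 28 mm wide (y), 34 mm high, about 0.1 kg. It is gripped as a plain block of that size. Origin: centre of the underside, z up.
- short_block: Short white ceramic terminal block with three pairs of brass screws: 42 mm long (x), 28 mm wide (y), 34 mm high; stock that belongs to neither kit. Origin: centre of the underside, z up.
- bearing: Steel ball bearing lying flat, 40 mm in diameter, 12 mm thick; stock that belongs to neither kit. Origin: centre of the underside, z up.
- screwdriver: Green-handled screwdriver, 200 mm long, lying across the bench (roughly along world y) on the far side of the stock; its x axis runs from handle to tip. Origin: under the middle of its length, at bench level.

How it is judged:
By the outcome, as a careful person would: the job done as asked, in the order asked, and still so for the second after the job is handed in, with the robot touching nothing.
It also fails if it takes over 112 s, if anything falls off the work surface, if the arm or the gripper's body presses on something with over 40 N, if the wrist force passes 120 N, or if a joint passes its speed limit or range.

## Robot

A 7-joint arm with a two-finger parallel gripper is mounted at the origin on the work surface. World frame = base frame: x ahead of the robot, y to its left, z up, the work surface at z = 0. Lengths are in m, angles in rad, forces in N, time in s.
With the tool pointing down it reaches from about 0.425 to 0.925 m from the base axis. Payload 6.8 kg.
Tool frame: the origin (TCP) lies at the very end of the fingers, on their centre line; the grasp point (between the pads) lies 19 mm behind it; z points along the fingers, y is the line along which they close (so a half turn about z gives the same grasp; the last joint's range is limited). The gripper opens to 85 mm and grips with 20 to 120 N. Pads are 22 mm wide; open, the fingers measure 114 mm over their backs; the gripper's body (76 mm by 85 mm) begins 54 mm behind the grasp point. The pads swing forward as they close: fully open they stand 13 mm farther back than shut.
Start: joints at [1.178, 0.477, 0.022, 1.555, -0.011, 1.109, -0.083], TCP at [0.19, -0.648, 0.231] pointing down, gripper open.
Joint ranges: [-2.96, 2.96], [-0.34, 2.1], [-1.41, 1.46], [0.24, 2.44], [-1.37, 4.51], [0.17, 1.92], [-2.96, 2.96]. Speed limits (rad/s): [2.39, 2.39, 3.14, 3.14, 3.14, 3.14, 3.14].

## Interface

Orientations are given as a unit quaternion [w, x, y, z].
In Python, from station import bot gives the robot as it stands. The module is installed in compiled form; this text tells all that it offers.
- The arm moves only by the shell command python3 -m jog 'ROWS' [OPENING] [FORCE]. ROWS is JSON, a list of rows, each a list of 4 numbers: the shift along the tool's x, y, z in cm, then the turn about the tool's z in rad. In form: [[x, y, z, spin], ...]. A call has 1 to 20 rows; each row is the pose to reach, as a shift and turn from the pose commanded when the call began, along the tool's axes at that moment; what a row does not reach only later rows make up. A row lasts 1/12 s, in which the tool goes at most 41.7 mm and 7.16 degrees, less where a joint would pass 70% of its speed; a pose out of reach is approached as far as the arm can. A call with a gripper value outside its range is refused whole. OPENING is the closure, from -1 (fully open) to 1 (shut), set as the call begins (- or left out, the last holds). The fingers move at their own pace and stop on an object; FORCE is the grip in N (left out, the last holds). Time passes only in rows, so rows that repeat a pose let the fingers close. It gives the time, the measured TCP pose, the force, the opening and the grip force at its end, in the units of the state.
- bot.get_obs(): the state, without advancing time (a new reading comes with each control period).
- bot.read_camera(name): name is "scene" or "top" or "wrist"; returns a dict with "pixels" (400x640x3 uint8, red, green, blue), "depth" (400x640 float32, m along the optical axis (not along the pixel's ray), 0 where there is no reading), "fovy" (degrees; the focal length in pixels is half the picture's height over the tangent of half this angle, whatever the lens; pixels are square), "cx", "cy" (the principal point, pixels), "pose" (4x4, takes a point from camera to world coordinates). Camera axes: x right, y down, z forward; pixel columns grow to the right and rows downward; lengths in m; the calibration is good to about 2 mm. A picture is of the moment at which its call begins.
- bot.hand_in(): hands the job in; it is judged then, once.
The state is a dict: "t": time; "q": joint angles; "joint_vel": joint speeds; "joint_torque": joint torques, N m; "eef_pos": TCP position; "tool_rot": TCP orientation; "contact_force": force on the tool from outside, world axes, zero at the start; "torque": the same for the moment, N m; "gripper_width": opening from 0.0 (shut) to 1.0 (fully open); "grasp_force": force on a finger pad.
Only numpy, scipy, OpenCV 4.12 (cv2) and the standard library are available. Lean on these libraries where they do the work, as an engineer would, in place of code of your own. Each camera call takes 0.05 s, during which the arm holds its last target. There are 200 camera calls.

## Working session

There is one attempt and no reset: what is moved stays moved. The work goes in short steps, Python scripts to look and compute and a shell command to move; the robot and the scene stay as the last step left them, time stands still between calls to the robot, and variables do not carry over. Pictures are saved under pics/ and viewed, at most 14 in all, crops included, and the job is handed in when it is done.

```bash
mkdir -p pics; cat > h.py <<'E'
import numpy as np, cv2
from station import bot
def cam(n):
    c=bot.read_camera(n); h=c["pixels"].shape[0]; f=h/2/np.tan(np.radians(c["fovy"])/2)
    d=c["depth"]; v,u=np.mgrid[:d.shape[0],:d.shape[1]]
    P=np.stack([(u-c["cx"])/f*d,(v-c["cy"])/f*d,d,np.ones_like(d)],-1)@np.array(c["pose"]).T
    P[d==0]=np.nan
    return c["pixels"],P[...,:3],c
def save(n,img): cv2.imwrite(f"pics/{n}.png",np.ascontiguousarray(img[...,::-1]))
E
python3 - <<'E'
from h import *
o=bot.get_obs(); print({k:np.round(v,3) for k,v in o.items()})
for n in("top","scene"):
    p,P,c=cam(n); save(n,p); np.savez(n+".npz",p=p,P=P); print(np.round(c["pose"],3),c["fovy"])
E
```

```text
{'t': np.float64(0.0), 'q': array([ 1.178,  0.478,  0.022,  1.556, -0.011,  1.109, -0.083]), 'joint_vel': array([ 0.   , -0.   ,  0.   , -0.   ,  0.001,  0.001,  0.001]), 'joint_torque': array([-1.0000e-03, -5.9646e+01,  1.6080e+00, -2.8120e+01,  1.3000e-02,
        9.0000e-03, -0.0000e+00]), 'eef_pos': array([ 0.189, -0.647,  0.23 ]), 'tool_rot': array([-0.001,  0.99 ,  0.142, -0.   ]), 'contact_force': array([-0.163,  0.44 ,  0.05 ]), 'torque': array([ 0.038, -0.014, -0.068]), 'grasp_force': np.float64(0.0), 'gripper_width': np.float64(1.003)}
[[ 0.024 -0.997  0.068  0.54 ]
 [-1.    -0.025 -0.007 -0.004]
 [ 0.009 -0.068 -0.998  0.93 ]
 [ 0.     0.     0.     1.   ]] 55.975933888310735
[[-4.500e-01  6.250e-01 -6.390e-01  1.271e+00]
 [ 8.930e-01  3.150e-01 -3.210e-01  3.380e-01]
 [ 1.000e-03 -7.140e-01 -7.000e-01  7.780e-01]
 [ 0.000e+00  0.000e+00  0.000e+00  1.000e+00]] 51.75582670520235
```

View pics/top.png

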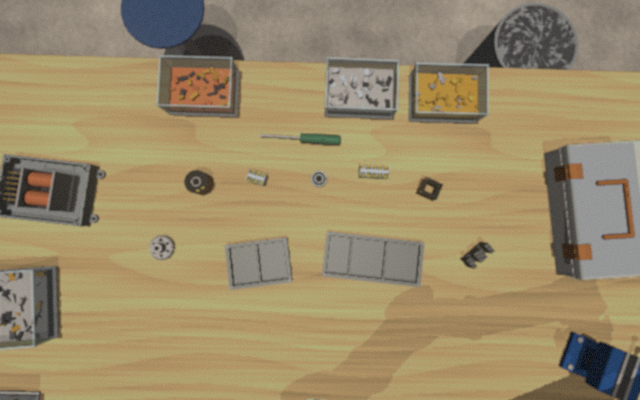

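View pics/scene.png

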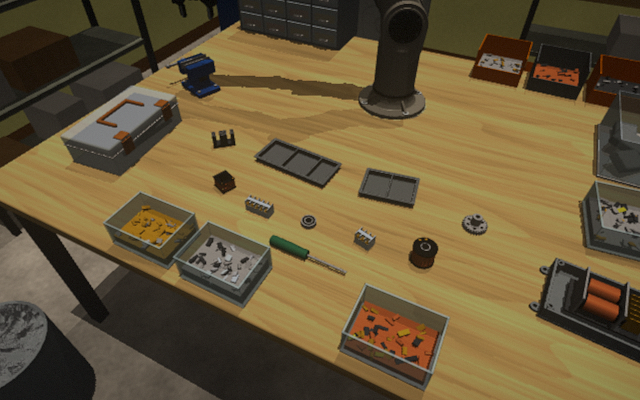

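```bash
cat > seg.py <<'E'
from h import *
def comps(P,lo=0.006,reg=(0.3,0.75,-0.45,0.45),minpx=25):
    z=np.nan_to_num(P[...,2],nan=-1)
    m=(z>lo)&(z<0.08)&(P[...,0]>reg[0])&(P[...,0]<reg[1])&(P[...,1]>reg[2])&(P[...,1]<reg[3])
    n,l,s,_=cv2.connectedComponentsWithStats(m.astype(np.uint8),connectivity=8)
    for i in range(1,n):
        if s[i,4]<minpx: continue
        Q=P[l==i]; h=np.percentile(Q[:,2],95); T=Q[Q[:,2]>h-0.008]
        (cx,cy),(w,hh),a=cv2.minAreaRect((T[:,:2]*1000).astype(np.float32))
        print("px",s[i,:2]+s[i,2:4]//2,"n",s[i,4],"h%.1f"%(h*1e3),"rect c=(%.1f,%.1f) %.1fx%.1f ang%.1f"%(cx,cy,w,hh,a),"meantop",np.round(T.mean(0)*1e3,1))
E
python3 - <<'E'
from seg import *
for n in("top","scene"):
    P=np.load(n+".npz")["P"]
    z=P[...,2]; m=(P[...,0]>.4)&(P[...,0]<.7)&(abs(P[...,1])<.35); print(n,"median z",np.nanmedian(z[m]))
    comps(P)
E
```

```text
top median z -2.2530292589584278e-05
px [320 141] n 223 h26.4 rect c=(744.5,6.5) 11.0x95.7 ang0.2 meantop [745.    3.1  22.6]
px [373 171] n 369 h35.0 rect c=(672.4,-125.4) 70.4x27.5 ang87.7 meantop [ 672.5 -126.    32.1]
px [256 177] n 229 h35.2 rect c=(650.6,157.5) 41.3x27.5 ang73.8 meantop [650.4 157.3  32.2]
px [198 182] n 522 h48.1 rect c=(634.7,295.9) 52.6x55.2 ang1.1 meantop [634.7 295.9  45.4]
px [319 178] n 204 h14.6 rect c=(653.4,7.5) 38.0x38.0 ang19.7 meantop [653.3   7.4  11.9]
px [430 188] n 325 h34.9 rect c=(634.2,-262.6) 47.0x41.9 ang67.8 meantop [ 634.1 -262.4   32.3]
px [373 259] n 1276 h19.7 rect c=(461.2,-128.5) 238.1x108.0 ang84.9 meantop [ 459.6 -128.8   16.9]
px [161 247] n 469 h36.0 rect c=(476.3,383.6) 22.3x21.6 ang38.7 meantop [476.3 383.1  34.8]
px [258 263] n 929 h19.8 rect c=(444.0,147.7) 108.2x150.7 ang8.7 meantop [443.  148.6  16.9]
px [477 255] n 449 h45.0 rect c=(477.6,-377.2) 27.7x66.8 ang40.7 meantop [ 478.  -376.    42.6]
scene median z 0.001187445316412461
px [223 138] n 277 h45.4 rect c=(475.8,-378.1) 30.5x65.9 ang39.4 meantop [ 477.8 -376.7   43.3]
px [297 162] n 990 h20.5 rect c=(457.6,-130.9) 241.2x115.1 ang84.5 meantop [ 458.6 -125.4   17.8]
px [389 187] n 740 h20.8 rect c=(441.6,146.2) 112.7x150.7 ang9.0 meantop [441.  147.6  18.3]
px [223 182] n 314 h34.8 rect c=(632.5,-263.4) 48.0x44.7 ang69.7 meantop [ 633.  -262.7   32.6]
px [259 206] n 387 h35.4 rect c=(670.3,-126.3) 72.1x28.3 ang88.6 meantop [ 672.1 -124.8   32.4]
px [308 222] n 167 h15.1 rect c=(651.9,7.0) 38.9x39.2 ang50.5 meantop [653.2   7.2  12.5]
px [474 224] n 383 h37.8 rect c=(474.8,383.1) 23.0x22.7 ang39.8 meantop [475.8 383.1  36.3]
px [365 238] n 295 h36.0 rect c=(648.8,157.2) 43.1x28.6 ang72.7 meantop [649.5 157.1  32.9]
px [290 245] n 116 h27.6 rect c=(743.4,5.8) 99.8x12.8 ang89.9 meantop [745.6   1.5  25. ]
px [424 253] n 630 h48.9 rect c=(631.9,295.1) 55.7x55.9 ang76.7 meantop [633.7 295.5  46.9]
```

```bash
cat > go.py <<'E'
import sys, numpy as np
from station import bot
from scipy.spatial.transform import Rotation as R
# usage: go.py x y z(mm) [closing angle deg]
def d(x,y,z,ang=None):
    o=bot.get_obs(); w,a,b,c=o["tool_rot"]; M=R.from_quat([a,b,c,w]).as_matrix()
    D=M.T@(np.array([x,y,z])/1000-o["eef_pos"])*100
    cur=np.degrees(np.arctan2(M[1,1],M[0,1])); az=np.degrees(np.arctan2(y,x))
    s=None if ang is None else -np.radians((ang-cur+90)%180-90)
    print("shift cm",np.round(D,2),"spin",s and round(s,3),"cur",round(cur,1),"az",round(az,1),"q7",round(o["q"][6],2))
if __name__=="__main__": d(*map(float,sys.argv[1:]))
E
python3 go.py 634 295.7 120 25
```

```text
shift cm [ 69.16 -77.99  11.16] spin 1.419 cur -73.7 az 25.0 q7 -0.08
```

```bash
python3 -m jog '[[34,-39,4,-0.8],[34,-39,4,-0.8],[34,-39,4,-0.8],[34,-39,4,-0.8],[34,-39,4,-0.8],[34,-39,4,-0.8],[34,-39,4,-0.8],[34,-39,4,-0.8],[34,-39,4,-0.8],[69.2,-78,4,-1.7],[69.2,-78,4,-1.7],[69.2,-78,4,-1.7],[69.2,-78,4,-1.7],[69.2,-78,4,-1.7],[69.2,-78,4,-1.7],[69.2,-78,4,-1.7],[69.2,-78,4,-1.7],[69.2,-78,4,-1.7],[69.2,-78,4,-1.7],[69.2,-78,4,-1.7]]' -1; python3 go.py 634 295.7 190 25
python3 - <<'E'
from seg import *
p,P,c=cam("wrist"); save("w1",p); comps(P,minpx=200)
E
```

```text
t: 1.77
eef_pos: [0.5442, 0.1068, 0.1944]
tool_rot: [-0.0, 0.547, 0.837, -0.0]
contact_force: [1.3, -0.4, -0.3]
gripper_width: 0.997
grasp_force: 0.0
shift cm [13.69 15.81  0.43] spin -0.023 cur 23.7 az 25.0 q7 -0.15
px [238  91] n 6779 h20.1 rect c=(440.9,146.5) 108.6x150.8 ang8.6 meantop [438.6 150.3  18.5]
px [505  28] n 4220 h48.5 rect c=(635.4,287.5) 57.3x38.5 ang23.3 meantop [633.4 289.2  47.2]
px [435 171] n 1532 h35.9 rect c=(647.5,157.1) 42.0x28.1 ang74.6 meantop [646.8 157.9  33.2]
px [186 286] n 3199 h19.9 rect c=(460.9,-96.0) 172.3x108.4 ang85.0 meantop [451.6 -64.9  18.4]
px [474 267] n 289 h25.3 rect c=(744.7,74.0) 55.6x10.4 ang89.3 meantop [745.2  55.9  22.1]
px [368 284] n 877 h14.5 rect c=(650.5,6.9) 39.0x39.6 ang73.8 meantop [649.3   8.4  13. ]
px [420 338] n 280 h27.0 rect c=(742.2,-31.9) 14.3x23.5 ang2.7 meantop [740.9 -33.4  23.9]
px [339 360] n 703 h34.7 rect c=(663.6,-98.0) 38.5x19.8 ang41.8 meantop [666.5 -95.9  31.3]
```

```bash
python3 -m jog '[[13.7,15.8,4,0],[13.7,15.8,4,0],[13.7,15.8,4,0],[13.7,15.8,4,0],[13.7,15.8,4,0],[13.7,15.8,4,0],[13.7,15.8,10,0],[13.7,15.8,10,0],[13.7,15.8,10,0],[13.7,15.8,10,0]]'; python3 go.py 634 295.7 18
python3 - <<'E'
from h import *
p,P,c=cam("wrist"); save("w2",p)
E
```

```text
t: 2.65
eef_pos: [0.6326, 0.2933, 0.0936]
tool_rot: [-0.001, 0.547, 0.837, -0.001]
contact_force: [0.2, -0.2, 1.2]
gripper_width: 0.999
grasp_force: 0.0
shift cm [0.17 0.25 7.56] spin None cur 23.7 az 25.0 q7 -0.44
```

View pics/w2.png

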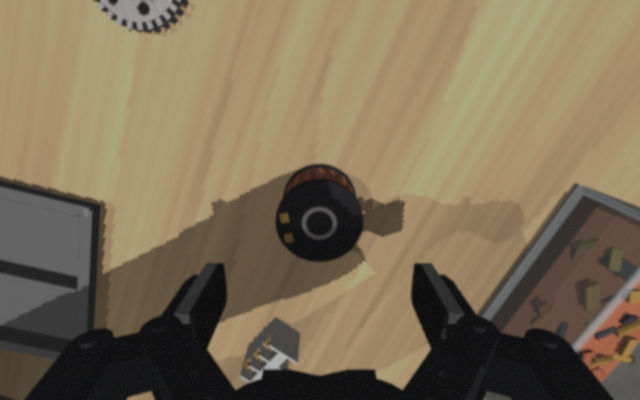

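The coil (320,220) is centred between the fingers (tips at 215 and 425); the short block (270,350) and tray (50,260) are clear.

```bash
python3 -m jog '[[0.1,0.2,3,0],[0.1,0.2,5.5,0],[0.1,0.2,7.5,0],[0.1,0.2,7.5,0],[0.1,0.2,7.5,0]]'; python3 -m jog '[[0,0,0,0],[0,0,0,0],[0,0,0,0],[0,0,0,0],[0,0,0,0],[0,0,0,0],[0,0,0,0],[0,0,0,0],[0,0,-4,0],[0,0,-8,0],[0,0,-8,0],[0,0,-8,0]]' 1 60; python3 go.py 453.7 -198.7 98;  python3 go.py 453.7 -198.7 21.5
```

```text
t: 3.12
eef_pos: [0.6354, 0.2959, 0.021]
tool_rot: [0.0, 0.547, 0.837, 0.0]
contact_force: [0.4, 0.4, -0.1]
gripper_width: 0.999
grasp_force: 0.0
t: 4.12
eef_pos: [0.6368, 0.2972, 0.1037]
tool_rot: [0.002, 0.547, 0.837, 0.003]
contact_force: [-0.8, -0.2, -4.1]
gripper_width: 0.632
grasp_force: 66.5
shift cm [-38.04 -36.7    0.3 ] spin None cur 23.7 az -23.7 q7 -0.44
shift cm [-38.05 -36.76   7.95] spin None cur 23.7 az -23.7 q7 -0.44
```

```bash
python3 -m jog '[[-38,-36.7,0,0.5],[-38,-36.7,0,0.5],[-38,-36.7,0,0.5],[-38,-36.7,0,0.5],[-38,-36.7,0,0.5],[-38,-36.7,0,0.5],[-38,-36.7,0,0.5],[-38,-36.7,0,0.5],[-38,-36.7,0,0.5],[-38,-36.7,0,0.5],[-38,-36.7,0,0.5],[-38,-36.7,0,0.5],[-38,-36.7,0,0.5],[-38,-36.7,0,0.5],[-38,-36.7,0,0.5],[-38,-36.7,0,0.5],[-38,-36.7,0,0.5]]'; python3 go.py 453.7 -198.7 21.5 -5
python3 - <<'E'
from seg import *
p,P,c=cam("wrist"); save("w3",p); comps(P,minpx=500)
p,P,c=cam("top"); save("t3",cv2.resize(p[160:320,280:480],(800,640))[:600]); comps(P,reg=(0.35,0.6,-.3,0.3))
E
```

```text
t: 5.53
eef_pos: [0.4519, -0.1982, 0.0995]
tool_rot: [-0.0, 0.736, 0.677, 0.0]
contact_force: [0.8, 0.4, -3.7]
gripper_width: 0.63
grasp_force: 66.3
shift cm [-0.05  0.19  7.8 ] spin 0.003 cur -4.8 az -23.7 q7 -0.04
px [320 128] n 11247 h19.9 rect c=(456.2,-152.1) 176.5x108.7 ang85.1 meantop [ 457.8 -132.6   18.4]
px [618  77] n 3677 h28.9 rect c=(659.0,-127.3) 12.1x67.4 ang0.7 meantop [ 657.1 -138.    25.3]
px [559 270] n 4843 h34.9 rect c=(631.0,-263.6) 46.6x44.5 ang67.1 meantop [ 630.1 -262.5   33.3]
px [366 258] n 981 h19.6 rect c=(462.5,-112.2) 205.5x108.4 ang84.9 meantop [463.1 -97.7  16.9]
px [258 263] n 933 h19.8 rect c=(444.0,148.1) 108.1x150.9 ang8.6 meantop [443. 149.  17.]
```

View pics/w3.png

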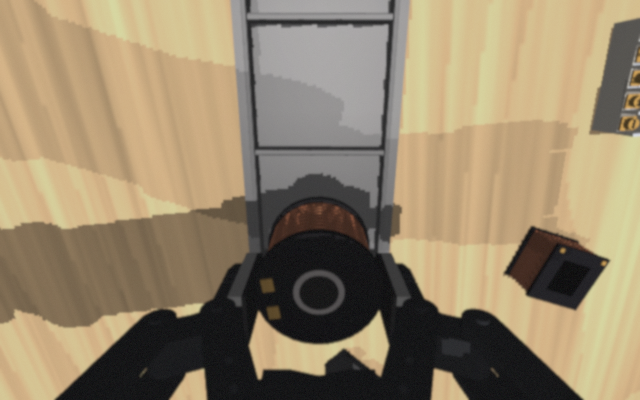

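The tray lies straight ahead, centred on column 320, with dividers at rows 18 and 152; the coil is held at (319,290). I'll check the divider's world position.

```bash
python3 - <<'E'
from h import *
p,P,c=cam("wrist"); z=P[...,2]
for r in range(0,175,1):
    if z[r,320]>0.010: print(r,np.round(P[r,320]*1e3,1),end=' ')
print()
w=[k for k in range(220,420) if z[100,k]>0.012]; print(w); print(np.round(P[100,w]*1e3,0)[:,:2].tolist())
E
```

```text
13 [463.7 -71.6  16.1] 14 [463.5 -72.9  19.9] 15 [463.5 -73.4  19.6] 16 [463.5 -73.7  18.6] 17 [463.4 -74.5  20.3] 18 [463.4 -75.   19.6] 19 [463.4 -75.3  18.3] 20 [463.3 -75.8  18. ] 21 [463.3 -75.9  15.6] 22 [463.3 -76.1  13.3] 148 [ 456.8 -155.7   11.5] 149 [ 456.7 -155.7   15.8] 150 [ 456.7 -156.    17.7] 151 [ 456.7 -156.5   18.9] 152 [ 456.6 -157.2   18.9] 153 [ 456.5 -157.8   19.5] 154 [ 456.5 -158.5   19. ] 155 [ 456.4 -159.3   18.7] 
[237, 238, 239, 240, 241, 242, 243, 244, 245, 246, 247, 248, 249, 250, 251, 252, 385, 386, 387, 388, 389, 390, 391, 392, 393, 394, 395, 396, 397, 398, 399, 400]
[[405.0, -118.0], [406.0, -118.0], [406.0, -118.0], [407.0, -118.0], [408.0, -118.0], [408.0, -118.0], [409.0, -118.0], [410.0, -119.0], [410.0, -119.0], [411.0, -119.0], [412.0, -119.0], [412.0, -119.0], [413.0, -119.0], [414.0, -119.0], [414.0, -119.0], [414.0, -119.0], [503.0, -127.0], [503.0, -127.0], [503.0, -126.0], [504.0, -126.0], [505.0, -127.0], [505.0, -127.0], [506.0, -127.0], [507.0, -127.0], [507.0, -127.0], [508.0, -127.0], [509.0, -127.0], [509.0, -127.0], [510.0, -127.0], [511.0, -127.0], [511.0, -127.0], [512.0, -127.0]]
```

```bash
python3 -m jog '[[0,0.1,3,0],[0,0.1,6,0],[0,0.1,7,0],[0,0.1,7.5,0],[0,0.1,7.75,0],[0,0.1,7.75,0],[0,0.1,7.75,0]]'; python3 -m jog '[[0,0,0,0],[0,0,0,0],[0,0,0,0],[0,0,0,0],[0,0,0,0],[0,0,-3,0],[0,0,-7,0],[0,0,-11,0],[0,0,-15,0],[0,0,-15,0]]' -1; python3 go.py 475.8 383.1 170 39
```

```text
t: 6.27
eef_pos: [0.4509, -0.1984, 0.0253]
tool_rot: [-0.001, 0.736, 0.677, -0.002]
contact_force: [-17.5, 7.2, 40.5]
gripper_width: 0.637
grasp_force: 70.9
t: 7.1
eef_pos: [0.4572, -0.2008, 0.1795]
tool_rot: [0.005, 0.737, 0.676, 0.003]
contact_force: [1.1, -0.1, -0.1]
gripper_width: 1.003
grasp_force: 0.0
shift cm [58.34 -3.18  0.7 ] spin -0.767 cur -4.9 az 38.8 q7 0.03
```

```bash
python3 - <<'E'
from seg import *
p,P,c=cam("wrist"); save("w4",p); comps(P,minpx=300)
P=P.reshape(-1,3); Q=P[(P[:,2]>.03)&(np.hypot(P[:,0]-.453,P[:,1]+.199)<.05)]; print(len(Q),np.percentile(Q[:,2],[5,50,95]))
E
```

```text
px [310 112] n 11198 h50.8 rect c=(451.1,-197.7) 56.0x55.1 ang86.5 meantop [ 451.4 -196.7   50.1]
px [554  74] n 4151 h35.9 rect c=(669.0,-126.5) 70.3x28.7 ang87.9 meantop [ 667.6 -124.9   33.2]
px [495 224] n 2567 h35.1 rect c=(631.6,-264.0) 46.4x44.6 ang67.3 meantop [ 630.6 -262.9   33.6]
px [347 331] n 2355 h45.7 rect c=(474.8,-378.1) 26.5x67.3 ang41.0 meantop [ 474.4 -375.9   43.8]
21495 [0.04981877 0.25113777 0.26608866]
```

View pics/w4.png

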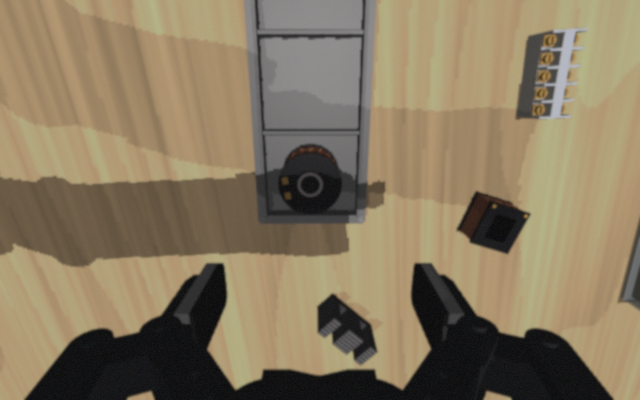

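Coil is upright and flat at (310,185), inside the end compartment (top ≈ 50 mm as expected).

```bash
python3 -m jog '[[58.3,-3.2,1,-0.77],[58.3,-3.2,1,-0.77],[58.3,-3.2,1,-0.77],[58.3,-3.2,1,-0.77],[58.3,-3.2,1,-0.77],[58.3,-3.2,1,-0.77],[58.3,-3.2,1,-0.77],[58.3,-3.2,1,-0.77],[58.3,-3.2,1,-0.77],[58.3,-3.2,1,-0.77],[58.3,-3.2,1,-0.77],[58.3,-3.2,1,-0.77],[58.3,-3.2,1,-0.77],[58.3,-3.2,1,-0.77],[58.3,-3.2,1,-0.77],[58.3,-3.2,7,-0.77],[58.3,-3.2,9,-0.77],[58.3,-3.2,9,-0.77],[58.3,-3.2,9,-0.77],[58.3,-3.2,9,-0.77]]' 0; python3 go.py 475.5 383.1 16
python3 - <<'E'
from seg import *
p,P,c=cam("wrist"); comps(P,minpx=300)
E
```

```text
t: 8.82
eef_pos: [0.4711, 0.3844, 0.0833]
tool_rot: [-0.0, 0.429, 0.903, 0.0]
contact_force: [-0.0, 0.3, 0.6]
gripper_width: 0.499
grasp_force: 0.0
shift cm [-0.38  0.26  6.73] spin None cur 39.2 az 38.9 q7 -0.54
px [319 212] n 5034 h37.5 rect c=(472.4,384.0) 23.0x23.3 ang21.2 meantop [471.7 384.8  36.6]
px [ 93 351] n 2933 h19.6 rect c=(408.5,160.9) 48.8x114.4 ang8.7 meantop [394.8 174.4  18.1]
```

```bash
python3 -m jog '[[-0.1,0.1,3,0],[-0.1,0.1,5.5,0],[-0.1,0.1,6.7,0],[-0.1,0.1,6.7,0],[-0.1,0.1,6.7,0],[-0.1,0.1,6.7,0]]'; python3 -m jog '[[0,0,0,0],[0,0,0,0],[0,0,0,0],[0,0,0,0],[0,0,0,0],[0,0,0,0],[0,0,0,0],[0,0,0,0]]' 1 60;python3 -m jog '[[0,0,-4,0],[0,0,-8,0],[0,0,-8,0],[0,0,-8,0]]'; python3 go.py 460 -115.5 95 -5
python3 - <<'E'
from h import *
save("w5",cam("wrist")[0])
E
```

```text
t: 9.37
eef_pos: [0.4732, 0.3849, 0.0173]
tool_rot: [0.0, 0.429, 0.903, 0.001]
contact_force: [0.0, -0.3, 0.7]
gripper_width: 0.502
grasp_force: 0.0
t: 10.03
eef_pos: [0.4731, 0.3845, 0.0172]
tool_rot: [0.001, 0.429, 0.903, 0.001]
contact_force: [-0.6, -1.7, 7.5]
gripper_width: 0.254
grasp_force: 58.4
t: 10.37
eef_pos: [0.4737, 0.3851, 0.0983]
tool_rot: [0.001, 0.429, 0.903, 0.003]
contact_force: [0.4, 0.1, -3.8]
gripper_width: 0.258
grasp_force: 59.8
shift cm [-37.95 -32.68   0.15] spin 0.771 cur 39.2 az -14.1 q7 -0.52
```

View pics/w5.png

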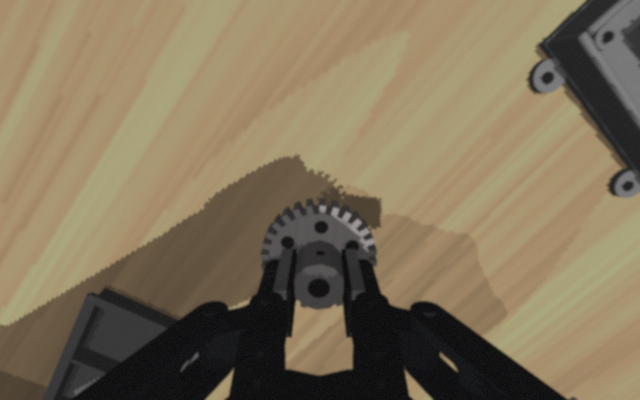

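Gear is held level by its hub at (320,290). On to the middle compartment.

```bash
python3 -m jog '[[-37.9,-32.7,0,0.77],[-37.9,-32.7,0,0.77],[-37.9,-32.7,0,0.77],[-37.9,-32.7,0,0.77],[-37.9,-32.7,0,0.77],[-37.9,-32.7,0,0.77],[-37.9,-32.7,0,0.77],[-37.9,-32.7,0,0.77],[-37.9,-32.7,0,0.77],[-37.9,-32.7,0,0.77],[-37.9,-32.7,0,0.77],[-37.9,-32.7,0,0.77],[-37.9,-32.7,0,0.77],[-37.9,-32.7,0,0.77],[-37.9,-32.7,0,0.77],[-37.9,-32.7,0,0.77],[-37.9,-32.7,0,0.77]]'; python3 go.py 459.3 -115.5 20.5 -5
python3 - <<'E'
from h import *
p,P,c=cam("wrist"); save("w6",p); z=P[...,2]
for cc in (290,320,350):
  R=[r for r in range(0,200) if z[r,cc]>0.013]; print(cc,[(r,)+tuple(np.round(P[r,cc]*1e3,0)) for r in R][::4])
E
```

```text
t: 11.83
eef_pos: [0.4582, -0.1149, 0.095]
tool_rot: [-0.0, 0.736, 0.677, -0.0]
contact_force: [0.4, -0.0, -2.4]
gripper_width: 0.249
grasp_force: 59.8
shift cm [-0.05  0.12  7.45] spin 0.004 cur -4.8 az -14.1 q7 -0.24
290 [(52, np.float64(449.0), np.float64(-10.0), np.float64(20.0)), (56, np.float64(449.0), np.float64(-12.0), np.float64(19.0)), (60, np.float64(449.0), np.float64(-14.0), np.float64(20.0)), (64, np.float64(449.0), np.float64(-16.0), np.float64(19.0)), (68, np.float64(448.0), np.float64(-18.0), np.float64(15.0)), (152, np.float64(443.0), np.float64(-71.0), np.float64(20.0))]
320 [(53, np.float64(468.0), np.float64(-12.0), np.float64(20.0)), (57, np.float64(468.0), np.float64(-14.0), np.float64(19.0)), (61, np.float64(467.0), np.float64(-16.0), np.float64(20.0)), (65, np.float64(467.0), np.float64(-19.0), np.float64(21.0)), (150, np.float64(463.0), np.float64(-72.0), np.float64(18.0)), (154, np.float64(463.0), np.float64(-74.0), np.float64(19.0))]
350 [(53, np.float64(486.0), np.float64(-13.0), np.float64(19.0)), (57, np.float64(486.0), np.float64(-15.0), np.float64(19.0)), (61, np.float64(486.0), np.float64(-18.0), np.float64(19.0)), (65, np.float64(486.0), np.float64(-20.0), np.float64(19.0)), (149, np.float64(483.0), np.float64(-74.0), np.float64(14.0)), (153, np.float64(483.0), np.float64(-75.0), np.float64(20.0))]
```

```bash
python3 -m jog '[[0,0.1,3,0],[0,0.1,6,0],[0,0.1,7,0],[0,0.1,7.3,0],[0,0.1,7.4,0],[0,0.1,7.4,0]]'; python3 -m jog '[[0,0,0,0],[0,0,0,0],[0,0,0,0],[0,0,0,0],[0,0,0,0],[0,0,-3,0],[0,0,-7,0],[0,0,-11,0],[0,0,-15,0],[0,0,-15,0],[0,0,-15,0]]' 0; python3 go.py 671 -126 100 -2
python3 - <<'E'
from seg import *
p,P,c=cam("wrist"); save("w7",p); comps(P,minpx=300)
E
```

```text
t: 12.38
eef_pos: [0.4601, -0.1164, 0.0221]
tool_rot: [0.0, 0.737, 0.676, 0.0]
contact_force: [-0.8, 0.9, -1.8]
gripper_width: 0.257
grasp_force: 59.8
t: 13.3
eef_pos: [0.461, -0.1173, 0.1738]
tool_rot: [0.003, 0.737, 0.676, 0.001]
contact_force: [0.1, -0.7, -1.1]
gripper_width: 0.504
grasp_force: 0.0
shift cm [ 0.96 20.96  7.49] spin -0.052 cur -5.0 az -10.6 q7 -0.15
px [530  21] n 1849 h14.7 rect c=(649.7,2.3) 31.7x40.8 ang83.6 meantop [648.4   3.8  13.1]
px [630  35] n 935 h22.0 rect c=(735.4,-17.5) 7.7x54.6 ang5.5 meantop [736.1 -25.5  18.2]
px [316 178] n 11205 h50.7 rect c=(451.3,-197.4) 55.9x55.8 ang54.8 meantop [ 451.4 -196.1   50.1]
px [542 171] n 3485 h35.8 rect c=(669.1,-126.4) 70.5x29.0 ang87.7 meantop [ 667.7 -125.1   32.9]
px [317 177] n 2821 h40.5 rect c=(460.4,-116.4) 22.8x23.3 ang37.8 meantop [ 460.3 -115.8   39.8]
px [489 298] n 2240 h34.9 rect c=(631.3,-263.6) 47.3x43.3 ang68.3 meantop [ 632.8 -260.8   33.3]
```

View pics/w7.png

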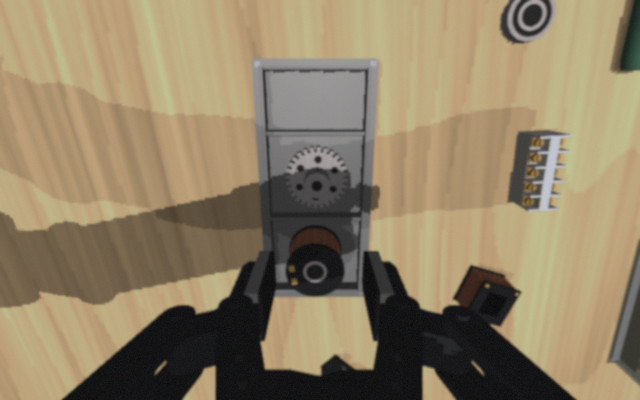

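Gear lies flat in the middle compartment (317,185), coil in the end one (316,270). Next the long block at (545,170).

```bash
python3 -m jog '[[0.9,20.8,0,-0.05],[0.9,20.8,0,-0.05],[0.9,20.8,0,-0.05],[0.9,20.8,0,-0.05],[0.9,20.8,0,-0.05],[0.9,20.8,0,-0.05],[0.9,20.8,4,-0.05],[0.9,20.8,8,-0.05],[0.9,20.8,8,-0.05],[0.9,20.8,8,-0.05],[0.9,20.8,8,-0.05]]' -0.2; python3 - <<'E'
from seg import *
import go
p,P,c=cam("wrist"); comps(P,minpx=300); go.d(669.1,-126.4,15.5,-2.2)
E
```

```text
t: 14.27
eef_pos: [0.6676, -0.1253, 0.092]
tool_rot: [-0.0, 0.72, 0.694, 0.0]
contact_force: [-0.2, -0.4, 0.5]
gripper_width: 0.597
grasp_force: 0.0
px [282  21] n 2199 h14.5 rect c=(650.2,-2.4) 21.9x39.6 ang87.8 meantop [650.7  -0.9  13.1]
px [438  44] n 2843 h27.4 rect c=(742.4,-20.4) 48.0x15.3 ang90.0 meantop [742.7 -20.1  24.7]
px [ 64 206] n 15812 h50.4 rect c=(459.6,-200.0) 58.2x39.9 ang72.7 meantop [ 460.1 -196.4   49.4]
px [322 214] n 4309 h35.7 rect c=(669.5,-126.4) 71.0x27.9 ang88.1 meantop [ 669.6 -125.    32.8]
px [ 42 205] n 5340 h39.8 rect c=(465.5,-116.5) 23.5x15.7 ang89.2 meantop [ 467.1 -116.2   38. ]
px [285 353] n 1892 h34.6 rect c=(635.3,-254.2) 28.0x42.5 ang68.8 meantop [ 635.8 -245.9   32.9]
shift cm [-0.09  0.04  7.78] spin 0.003 cur -2.1 az -10.7 q7 -0.23
```

```bash
python3 -m jog '[[-0.1,0.1,3,0],[-0.1,0.1,6,0],[-0.1,0.1,7.6,0],[-0.1,0.1,7.6,0],[-0.1,0.1,7.6,0],[-0.1,0.1,7.6,0]]'; python3 -m jog '[[0,0,0,0],[0,0,0,0],[0,0,0,0],[0,0,0,0],[0,0,0,0],[0,0,0,0],[0,0,0,0],[0,0,0,0]]' 1 40;python3 -m jog '[[0,0,-4,0],[0,0,-8,0],[0,0,-8,0],[0,0,-8,0]]'; python3 go.py 467 -46 95 84.8
```

```text
t: 14.82
eef_pos: [0.67, -0.1266, 0.0176]
tool_rot: [0.001, 0.72, 0.694, 0.001]
contact_force: [0.4, 0.1, 0.2]
gripper_width: 0.597
grasp_force: 0.0
t: 15.48
eef_pos: [0.6698, -0.1268, 0.0174]
tool_rot: [0.001, 0.72, 0.694, 0.001]
contact_force: [-0.1, -0.5, 6.7]
gripper_width: 0.315
grasp_force: 41.6
t: 15.82
eef_pos: [0.6706, -0.1268, 0.0989]
tool_rot: [0.003, 0.72, 0.694, 0.002]
contact_force: [-0.3, 0.3, -1.3]
gripper_width: 0.317
grasp_force: 40.7
shift cm [  7.34 -20.64   0.26] spin -1.516 cur -2.1 az -5.6 q7 -0.23
```

```bash
python3 -m jog '[[7.3,-20.8,0,-1.516],[7.3,-20.8,0,-1.516],[7.3,-20.8,0,-1.516],[7.3,-20.8,0,-1.516],[7.3,-20.8,0,-1.516],[7.3,-20.8,0,-1.516],[7.3,-20.8,0,-1.516],[7.3,-20.8,0,-1.516],[7.3,-20.8,0,-1.516],[7.3,-20.8,0,-1.516],[7.3,-20.8,0,-1.516],[7.3,-20.8,0,-1.516],[7.3,-20.8,0,-1.516],[7.3,-20.8,0,-1.516],[7.3,-20.8,0,-1.516],[7.3,-20.8,0,-1.516]]'; python3 - <<'E'
from seg import *
import go
p,P,c=cam("wrist"); save("w8",p); comps(P,minpx=300); go.d(465.5,-45.5,21,84.8)
E
```

```text
t: 17.15
eef_pos: [0.4629, -0.0463, 0.0951]
tool_rot: [-0.0, 0.047, 0.999, -0.0]
contact_force: [-0.1, 0.5, -1.0]
gripper_width: 0.316
grasp_force: 40.6
px [559 154] n 9428 h20.0 rect c=(444.6,126.9) 109.3x111.2 ang8.9 meantop [443.1 118.2  18.2]
px [194 208] n 21683 h50.7 rect c=(451.4,-197.4) 56.8x56.1 ang87.3 meantop [ 449.9 -196.    50. ]
px [223 210] n 4899 h40.5 rect c=(460.2,-116.6) 22.9x23.9 ang38.5 meantop [ 459.  -115.5   39.4]
px [572 378] n 2053 h35.2 rect c=(640.9,158.1) 43.4x15.7 ang73.6 meantop [640.3 159.   32. ]
px [ 80 385] n 422 h34.1 rect c=(606.4,-272.9) 10.0x4.9 ang62.2 meantop [ 606.1 -273.    31.4]
shift cm [-0.25  0.1   7.42] spin -0.002 cur 84.7 az -5.6 q7 0.93
```

View pics/w8.png

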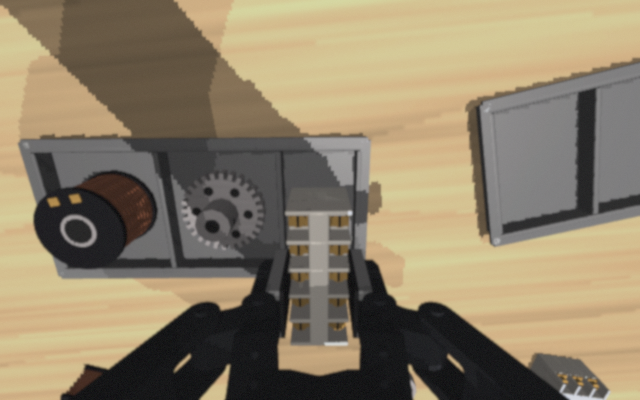

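Block held straight at (320,270) above the narrow compartment.

```bash
python3 -m jog '[[-0.2,0.1,3,0],[-0.2,0.1,6,0],[-0.2,0.1,7,0],[-0.2,0.1,7.35,0],[-0.2,0.1,7.4,0],[-0.2,0.1,7.4,0]]'; python3 -m jog '[[0,0,0,0],[0,0,0,0],[0,0,0,0],[0,0,0,0],[0,0,0,0],[0,0,-3,0],[0,0,-7,0],[0,0,-11,0],[0,0,-15,0],[0,0,-15,0],[0,0,-15,0]]' 0; python3 - <<'E'
from seg import *
import go
p,P,c=cam("wrist"); comps(P,minpx=300); go.d(632,-263,170,-22)
p,P,c=cam("top"); comps(P,reg=(.3,.6,-.45,.3))
E
```

```text
t: 17.7
eef_pos: [0.4658, -0.0451, 0.0221]
tool_rot: [0.001, 0.045, 0.999, 0.0]
contact_force: [1.1, 0.4, -0.5]
gripper_width: 0.316
grasp_force: 40.7
t: 18.62
eef_pos: [0.4667, -0.0457, 0.1735]
tool_rot: [0.002, 0.046, 0.999, -0.001]
contact_force: [-0.9, -0.8, -0.7]
gripper_width: 0.498
grasp_force: 0.0
px [527 127] n 8566 h20.0 rect c=(441.5,147.0) 108.7x151.5 ang8.6 meantop [437.8 152.9  18.3]
px [224 175] n 15861 h50.7 rect c=(451.5,-197.4) 55.9x56.2 ang68.8 meantop [ 450.5 -196.5   50.1]
px [245 177] n 2923 h40.6 rect c=(460.3,-116.3) 22.8x22.8 ang38.1 meantop [ 459.5 -115.8   39.7]
px [ 11 207] n 582 h26.0 rect c=(469.5,-353.5) 12.2x28.6 ang66.1 meantop [ 463.1 -349.1   22.7]
px [518 321] n 1680 h35.6 rect c=(647.6,156.4) 43.3x28.7 ang73.5 meantop [646.  156.7  32.8]
px [133 333] n 914 h34.9 rect c=(627.5,-272.1) 27.5x44.8 ang67.0 meantop [ 618.  -272.4   33.2]
shift cm [-18.58 -20.09   0.23] spin -1.278 cur 84.8 az -22.6 q7 1.06
px [373 259] n 1172 h49.7 rect c=(456.4,-199.9) 55.4x47.5 ang28.2 meantop [ 455.3 -198.4   48.1]
px [258 263] n 922 h19.9 rect c=(444.1,147.9) 108.0x150.5 ang8.5 meantop [442.8 148.6  17. ]
px [339 245] n 95 h38.3 rect c=(492.5,-45.7) 26.4x22.6 ang82.9 meantop [496.1 -45.2  35.6]
px [477 255] n 451 h44.9 rect c=(477.6,-377.2) 26.9x66.8 ang40.9 meantop [ 478.1 -376.3   42.5]
```

```bash
python3 -m jog '[[-18.5,-20,0,1.86],[-18.5,-20,0,1.86],[-18.5,-20,0,1.86],[-18.5,-20,0,1.86],[-18.5,-20,0,1.86],[-18.5,-20,0,1.86],[-18.5,-20,0,1.86],[-18.5,-20,0,1.86],[-18.5,-20,0,1.86],[-18.5,-20,0,1.86],[-18.5,-20,0,1.86],[-18.5,-20,0,1.86],[-18.5,-20,0,1.86],[-18.5,-20,0,1.86],[-18.5,-20,0,1.86],[-18.5,-20,4,1.86],[-18.5,-20,7.5,1.86],[-18.5,-20,7.5,1.86],[-18.5,-20,7.5,1.86],[-18.5,-20,7.5,1.86]]' -1; python3 - <<'E'
from seg import *
import go
p,P,c=cam("wrist"); save("w9",p); comps(P,minpx=300); go.d(632,-263,12,-22)
E
```

```text
t: 20.38
eef_pos: [0.6317, -0.2611, 0.0966]
tool_rot: [-0.0, 0.828, 0.561, -0.0]
contact_force: [1.1, 0.9, 1.2]
gripper_width: 1.0
grasp_force: 0.0
px [ 79 146] n 15686 h50.6 rect c=(456.9,-201.6) 57.4x43.1 ang51.0 meantop [ 457.7 -199.3   49.7]
px [ 29 107] n 3966 h21.9 rect c=(472.2,-126.3) 59.5x30.5 ang51.0 meantop [ 471.7 -124.2   16.7]
px [320 215] n 3812 h34.9 rect c=(631.3,-263.6) 46.9x42.1 ang67.4 meantop [ 631.6 -262.7   33.8]
px [232 377] n 323 h20.7 rect c=(500.3,-389.3) 6.8x14.6 ang67.6 meantop [ 501.5 -389.7   17.3]
shift cm [-0.16  0.    8.58] spin 0.004 cur -21.8 az -22.6 q7 -0.33
```

View pics/w9.png

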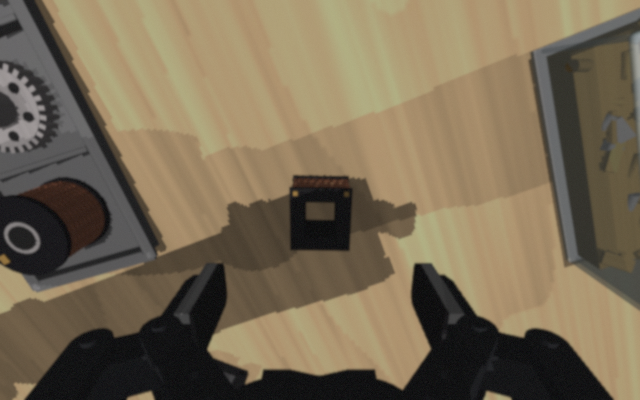

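```bash
python3 -m jog '[[-0.2,0,3,0],[-0.2,0,6,0],[-0.2,0,8.4,0],[-0.2,0,8.4,0],[-0.2,0,8.4,0],[-0.2,0,8.4,0]]'; python3 -m jog '[[0,0,0,0],[0,0,0,0],[0,0,0,0],[0,0,0,0],[0,0,0,0],[0,0,0,0],[0,0,0,0],[0,0,0,0],[0,0,0,0]]' 1 50;python3 -m jog '[[0,0,-4,0],[0,0,-8,0],[0,0,-12,0],[0,0,-12,0],[0,0,-12,0]]'; python3 go.py 436.4 180.6 130 8.6
```

```text
t: 20.93
eef_pos: [0.6325, -0.2637, 0.015]
tool_rot: [0.001, 0.828, 0.561, 0.001]
contact_force: [0.7, 0.6, -0.3]
gripper_width: 1.003
grasp_force: 0.0
t: 21.68
eef_pos: [0.6314, -0.2635, 0.0137]
tool_rot: [0.001, 0.828, 0.561, 0.001]
contact_force: [-1.2, -0.6, 7.5]
gripper_width: 0.479
grasp_force: 52.4
t: 22.1
eef_pos: [0.6322, -0.2637, 0.1353]
tool_rot: [0.002, 0.828, 0.561, 0.002]
contact_force: [0.1, 0.8, -3.6]
gripper_width: 0.482
grasp_force: 52.1
shift cm [ 33.99 -34.67   0.35] spin -0.53 cur -21.8 az 22.5 q7 -0.31
```

```bash
python3 -m jog '[[34,-34.7,0,-0.53],[34,-34.7,0,-0.53],[34,-34.7,0,-0.53],[34,-34.7,0,-0.53],[34,-34.7,0,-0.53],[34,-34.7,0,-0.53],[34,-34.7,0,-0.53],[34,-34.7,0,-0.53],[34,-34.7,0,-0.53],[34,-34.7,0,-0.53],[34,-34.7,0,-0.53],[34,-34.7,0,-0.53],[34,-34.7,0,-0.53],[34,-34.7,4,-0.53],[34,-34.7,4,-0.53],[34,-34.7,4,-0.53],[34,-34.7,4,-0.53]]'; python3 - <<'E'
from seg import *
import go
p,P,c=cam("wrist"); save("w10",p);comps(P,minpx=300); go.d(436.4,180.6,16.5,8.6)
p,P,c=cam("top"); comps(P,reg=(.3,.6,-.45,.3))
E
```

```text
t: 23.52
eef_pos: [0.434, 0.1807, 0.0921]
tool_rot: [-0.001, 0.652, 0.758, -0.001]
contact_force: [-0.2, -0.4, -1.0]
gripper_width: 0.48
grasp_force: 52.1
px [322 210] n 5211 h19.9 rect c=(435.8,180.1) 108.5x83.4 ang8.4 meantop [434.3 195.4  18.6]
px [593 280] n 3544 h35.6 rect c=(647.2,157.1) 42.4x29.6 ang74.6 meantop [644.5 158.5  32.9]
px [319 326] n 563 h19.9 rect c=(449.5,76.7) 83.1x10.1 ang9.0 meantop [449.7  75.4  18.7]
px [628 389] n 333 h19.2 rect c=(739.0,47.4) 20.3x7.5 ang71.7 meantop [739.2  48.7  15.2]
shift cm [-0.07  0.16  7.63] spin -0.001 cur 8.6 az 22.5 q7 -0.76
px [373 259] n 1281 h19.6 rect c=(461.0,-128.8) 238.8x108.5 ang84.9 meantop [ 460.  -129.2   16.9]
px [262 263] n 665 h19.6 rect c=(445.6,137.7) 108.2x130.2 ang8.6 meantop [446.4 124.6  17. ]
px [338 255] n 367 h37.9 rect c=(469.2,-43.6) 27.5x69.8 ang85.3 meantop [469.4 -43.7  35.3]
px [477 255] n 450 h44.8 rect c=(477.2,-377.2) 27.7x66.8 ang41.1 meantop [ 478.1 -376.4   42.8]
px [367 257] n 445 h39.0 rect c=(463.5,-116.1) 23.1x21.5 ang1.7 meantop [ 463.6 -115.5   38. ]
px [402 263] n 515 h50.7 rect c=(453.9,-196.4) 53.5x54.3 ang0.8 meantop [ 454.3 -196.2   48.2]
```

View pics/w10.png

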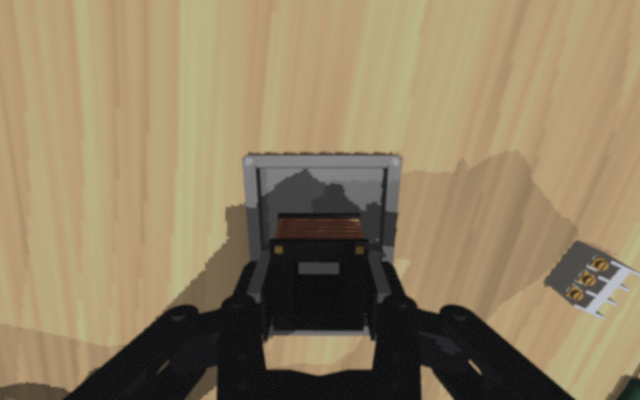

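Square coil held level at (320,290) over the far compartment of the two-compartment tray; fingers along its long side.

```bash
python3 -m jog '[[-0.1,0.2,3,0],[-0.1,0.2,6,0],[-0.1,0.2,7.2,0],[-0.1,0.2,7.5,0],[-0.1,0.2,7.6,0],[-0.1,0.2,7.6,0]]'; python3 -m jog '[[0,0,0,0],[0,0,0,0],[0,0,0,0],[0,0,0,0],[0,0,0,0],[0,0,-3,0],[0,0,-7,0],[0,0,-11,0],[0,0,-15,0],[0,0,-15,0],[0,0,-15,0]]' -0.25; python3 - <<'E'
from seg import *
import go
p,P,c=cam("wrist"); comps(P,minpx=300); go.d(475.5,-377.5,170,41)
E
```

```text
t: 24.12
eef_pos: [0.4372, 0.1809, 0.0173]
tool_rot: [0.0, 0.652, 0.758, 0.001]
contact_force: [-0.1, 0.1, -2.2]
gripper_width: 0.478
grasp_force: 52.2
t: 25.03
eef_pos: [0.438, 0.1811, 0.1686]
tool_rot: [0.002, 0.652, 0.758, 0.002]
contact_force: [0.1, -0.5, 0.2]
gripper_width: 0.625
grasp_force: 0.0
px [315 210] n 8274 h37.5 rect c=(437.4,181.0) 42.0x46.3 ang7.9 meantop [437.3 181.7  36.8]
px [526 236] n 1877 h35.7 rect c=(647.3,157.2) 42.1x29.7 ang73.8 meantop [645.6 157.9  33. ]
px [570 331] n 1443 h26.9 rect c=(742.5,49.3) 14.7x114.4 ang0.1 meantop [743.   26.   23.7]
px [315 355] n 2424 h29.8 rect c=(465.9,-34.8) 12.5x69.0 ang87.8 meantop [460.9 -32.3  27.2]
shift cm [-55.73  -4.48  -0.3 ] spin -0.566 cur 8.6 az -38.4 q7 -0.64
```

```bash
python3 -m jog '[[-55.7,-4.5,0,-0.566],[-55.7,-4.5,0,-0.566],[-55.7,-4.5,0,-0.566],[-55.7,-4.5,0,-0.566],[-55.7,-4.5,0,-0.566],[-55.7,-4.5,0,-0.566],[-55.7,-4.5,0,-0.566],[-55.7,-4.5,0,-0.566],[-55.7,-4.5,0,-0.566],[-55.7,-4.5,0,-0.566],[-55.7,-4.5,0,-0.566],[-55.7,-4.5,0,-0.566],[-55.7,-4.5,0,-0.566],[-55.7,-4.5,0,-0.566],[-55.7,-4.5,0,-0.566],[-55.7,-4.5,4,-0.566],[-55.7,-4.5,7,-0.566],[-55.7,-4.5,7,-0.566],[-55.7,-4.5,7,-0.566],[-55.7,-4.5,7,-0.566]]'; python3 - <<'E'
from seg import *
import go
p,P,c=cam("wrist"); save("w11",p); comps(P,minpx=300); go.d(475,-378,20,41)
E
```

```text
t: 26.75
eef_pos: [0.4758, -0.3764, 0.0968]
tool_rot: [-0.0, 0.414, 0.91, 0.0]
contact_force: [-0.5, 0.7, 0.1]
gripper_width: 0.624
grasp_force: 0.0
px [490  49] n 4459 h20.1 rect c=(483.8,-229.7) 113.3x55.9 ang41.5 meantop [ 482.2 -226.6   18.6]
px [487  11] n 1366 h50.4 rect c=(467.9,-218.3) 26.4x3.5 ang39.8 meantop [ 467.5 -218.5   49.4]
px [315 215] n 4143 h45.9 rect c=(474.8,-378.4) 26.1x66.8 ang41.2 meantop [ 473.5 -377.    44.5]
shift cm [ 0.01 -0.18  7.77] spin 0.001 cur 41.1 az -38.5 q7 0.93
```

View pics/w11.png

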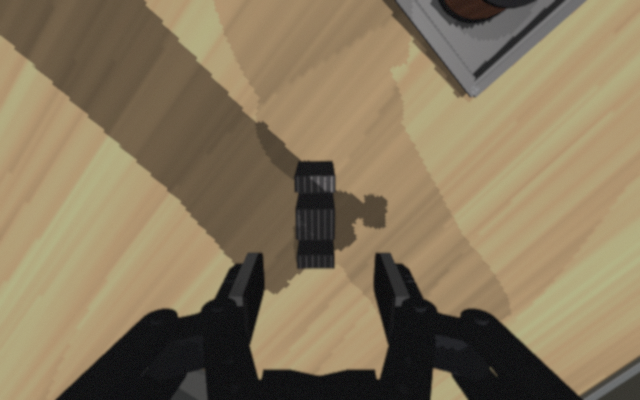

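Core at (315,215), legs up, aligned with the fingers.

```bash
python3 -m jog '[[0,-0.2,3,0],[0,-0.2,6,0],[0,-0.2,7.7,0],[0,-0.2,7.7,0],[0,-0.2,7.7,0],[0,-0.2,7.7,0]]'; python3 -m jog '[[0,0,0,0],[0,0,0,0],[0,0,0,0],[0,0,0,0],[0,0,0,0],[0,0,0,0],[0,0,0,0],[0,0,0,0],[0,0,0,0]]' 1 80;python3 -m jog '[[0,0,-4,0],[0,0,-8,0],[0,0,-13,0],[0,0,-13,0],[0,0,-13,0]]'; python3 go.py 446.6 113.4 150 98.6
```

```text
t: 27.3
eef_pos: [0.4754, -0.3789, 0.0216]
tool_rot: [0.002, 0.414, 0.91, -0.0]
contact_force: [0.3, 0.3, 0.2]
gripper_width: 0.625
grasp_force: 0.0
t: 28.05
eef_pos: [0.4749, -0.379, 0.0213]
tool_rot: [0.001, 0.415, 0.91, -0.0]
contact_force: [-1.0, 0.2, 6.6]
gripper_width: 0.29
grasp_force: 80.0
t: 28.47
eef_pos: [0.4755, -0.3794, 0.153]
tool_rot: [0.003, 0.415, 0.91, -0.001]
contact_force: [-0.2, -0.4, -6.5]
gripper_width: 0.288
grasp_force: 81.1
shift cm [39.09 30.15  0.07] spin -1.005 cur 41.0 az 14.2 q7 0.97
```

```bash
python3 -m jog '[[39,30.2,0,-1.005],[39,30.2,0,-1.005],[39,30.2,0,-1.005],[39,30.2,0,-1.005],[39,30.2,0,-1.005],[39,30.2,0,-1.005],[39,30.2,0,-1.005],[39,30.2,0,-1.005],[39,30.2,0,-1.005],[39,30.2,0,-1.005],[39,30.2,0,-1.005],[39,30.2,0,-1.005],[39,30.2,0,-1.005],[39,30.2,4,-1.005],[39,30.2,5,-1.005],[39,30.2,5,-1.005],[39,30.2,5,-1.005],[39,30.2,5,-1.005]]'; python3 - <<'E'
from seg import *
import go
p,P,c=cam("wrist"); save("w12",p);comps(P,minpx=300); go.d(447,113.4,24.5,98.6)
E
```

```text
t: 29.97
eef_pos: [0.4458, 0.114, 0.0998]
tool_rot: [0.0, -0.075, 0.997, 0.0]
contact_force: [0.1, 0.7, -5.1]
gripper_width: 0.287
grasp_force: 80.9
px [ 76 188] n 13310 h38.2 rect c=(466.0,-44.5) 28.9x70.9 ang85.2 meantop [464.4 -43.   35.6]
px [367 202] n 13491 h37.5 rect c=(437.7,181.0) 43.0x46.7 ang7.7 meantop [436.8 181.1  36.7]
px [ 27 177] n 3267 h22.5 rect c=(462.6,-101.5) 32.0x60.2 ang81.1 meantop [ 460.9 -103.2   17. ]
shift cm [-0.05 -0.08  7.56] spin -0.001 cur 98.6 az 14.2 q7 0.82
```

View pics/w12.png

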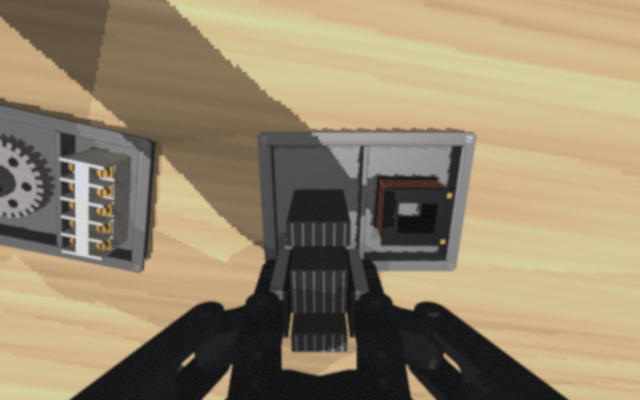

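Square coil (415,215) and long block (95,205) sit in their compartments; the core (318,275) is over the free one.

```bash
python3 -m jog '[[0,-0.1,3,0],[0,-0.1,6,0],[0,-0.1,7.1,0],[0,-0.1,7.4,0],[0,-0.1,7.5,0],[0,-0.1,7.5,0]]'; python3 -m jog '[[0,0,0,0],[0,0,0,0],[0,0,0,0],[0,0,0,0],[0,0,0,0],[0,0,-3,0],[0,0,-7,0],[0,0,-11,0],[0,0,-15,0],[0,0,-15,0],[0,0,-15,0]]' 0.1; python3 - <<'E'
from seg import *
p,P,c=cam("wrist"); save("w13",p); comps(P,minpx=300)
p,P,c=cam("top"); comps(P)
E
```

```text
t: 30.52
eef_pos: [0.4469, 0.1136, 0.0254]
tool_rot: [0.001, -0.075, 0.997, 0.0]
contact_force: [-0.5, 0.4, -4.4]
gripper_width: 0.285
grasp_force: 81.2
t: 31.43
eef_pos: [0.4473, 0.1135, 0.1764]
tool_rot: [0.003, -0.075, 0.997, -0.0]
contact_force: [-0.1, -0.2, -0.8]
gripper_width: 0.451
grasp_force: 0.0
px [ 97 154] n 15393 h38.6 rect c=(463.3,-79.5) 98.6x71.0 ang85.1 meantop [463.6 -63.1  36.6]
px [356 174] n 10798 h48.3 rect c=(447.3,113.8) 66.1x25.7 ang9.4 meantop [445.8 113.7  47.6]
px [331 348] n 1363 h35.7 rect c=(648.1,156.8) 42.5x29.7 ang75.1 meantop [645.5 157.   32.9]
px [203 391] n 392 h25.4 rect c=(740.2,14.7) 9.7x34.7 ang3.3 meantop [740.2  15.   22.2]
px [320 141] n 226 h26.1 rect c=(744.3,6.6) 95.6x11.5 ang89.5 meantop [745.1   3.7  22.6]
px [256 177] n 229 h34.8 rect c=(650.7,157.6) 42.0x27.4 ang74.3 meantop [650.7 157.5  32.1]
px [319 178] n 202 h13.9 rect c=(653.5,6.7) 39.2x36.9 ang1.8 meantop [653.4   7.5  11.5]
px [373 259] n 1282 h19.5 rect c=(461.0,-128.7) 238.4x108.3 ang85.0 meantop [ 459.7 -128.9   16.9]
px [257 250] n 376 h19.7 rect c=(466.4,151.0) 64.1x149.6 ang8.1 meantop [485.9 139.1  17.1]
px [338 256] n 367 h37.8 rect c=(469.1,-43.6) 27.4x69.6 ang85.3 meantop [468.1 -43.7  35.1]
px [368 258] n 453 h39.1 rect c=(462.6,-116.0) 21.7x21.3 ang88.9 meantop [ 463.3 -115.5   37.9]
px [270 255] n 201 h48.3 rect c=(464.5,117.0) 37.5x26.1 ang8.6 meantop [465.4 116.3  45.9]
px [402 263] n 523 h50.7 rect c=(453.8,-196.4) 53.5x54.7 ang1.7 meantop [ 454.3 -196.2   48.2]
px [281 282] n 74 h19.3 rect c=(402.8,90.2) 9.4x48.5 ang7.9 meantop [402.5  91.4  17.2]
```

View pics/w13.png

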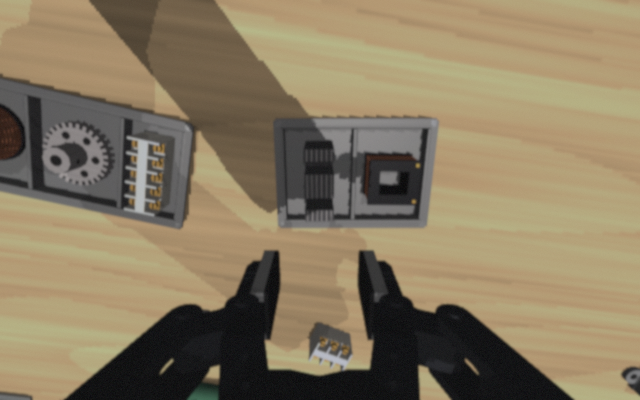

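The core (318,180) and square coil (390,180) stand flat in the two-compartment tray. The kit in the three-compartment tray is intact, the spare stock hasn't moved, and the gripper is clear of everything.

```bash
python3 -c "
from station import bot
print(bot.hand_in())"
```

```text
the job is handed in; nothing more can be done
None
```

Both kits are made up and the job is handed in: all five parts lie flat in their own compartments, nothing else was moved, and it took about 31 s of the 112 s allowed. The hardest contact was a 40 N upward wrist force (about 45 N in all) as the round coil touched the tray floor.

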